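Turn the end plug until it drops home, then secure it with the turnbutton

ROBOT

A 7-joint arm with a two-finger parallel gripper is mounted at the origin on the work surface. World frame = base frame: x ahead of the robot, y to its left, z up, the work surface at z = 0. Lengths are in m, angles in rad, forces in N, time in s.
With the tool pointing down it reaches from about 0.425 to 0.95 m from the base axis. Payload 4.7 kg.
Tool frame: the origin (TCP) lies between the finger pads; the fingertips stand 25 mm ahead of it and the grasp point (between the pads) lies 6 mm ahead of it; z points along the fingers, y is the line along which they close (so a half turn about z gives the same grasp; the last joint's range is limited). The gripper opens to 85 mm and grips with 20 to 120 N. Pads are 22 mm wide; open, the fingers measure 114 mm over their backs; the gripper's body (76 mm by 85 mm) begins 54 mm behind the grasp point. The pads swing forward as they close: fully open they stand 13 mm farther back than shut.
Start: joints at [-1.19, 0.469, -0.049, 1.532, 0.024, 1.141, -0.082], TCP at [0.269, 0.619, 0.256] pointing down, gripper open.
Joint ranges: [-2.59, 2.59], [-0.33, 1.99], [-1.39, 1.29], [0.1, 2.45], [-1.04, 4.18], [0.21, 1.99], [-2.66, 2.66]. Speed limits (rad/s): [2.57, 2.57, 3.14, 3.14, 3.14, 3.14, 3.14].

INTERFACE

Orientations are given as a 3x3 rotation matrix whose columns are the frame's x, y, z axes.
In Python, from rig import * gives the robot as it stands. Calls block until the motion is done:
- movep(position, orientation): joint-space move of the TCP to a pose.
- move_l(position, attitude=None, feed=0.15, until_force=None): straight line of the TCP; attitude=None keeps the orientation; feed is the mean speed in m/s. With until_force (N) it stops when the force on the tool has changed by that much, and returns True; else False.
- move_joints(angles): joint-space move.
- command_gripper(opening, newtons=None): finger opening in m; newtons is the grip in N (None keeps the last); returns when the fingers have stopped.
- sleep(seconds).
- inverse_kinematics(position, orientation): joint angles nearest the present ones, or None.
- sense(): the state.
- camera(name): name is "scene" or "top" or "wrist"; returns (picture, depth): 400x640x3 uint8, red, green, blue; 400x640 float32, m along the optical axis (not along the pixel's ray), 0 where there is no reading.
- camera_params(name): a dict with "K" (3x3 intrinsics, pixels), "position" and "rotation" of the camera in the world; the wrist camera has in their place "tool_from_camera" (4x4, takes a point from camera to tool coordinates, whose origin is the TCP and whose axes are the flange's). Camera axes: x right, y down, z forward; pixel columns grow to the right and rows downward; lengths in m; the calibration is good to about 2 mm. The wrist camera is an equidistant fisheye: a pixel r from the principal point sees the ray r / f radians off the axis. A picture is of the moment at which its call begins: read the wrist's pose just before it. camera_params takes no time and is no camera call.
A pose or a line that the arm cannot do raises Unreachable and nothing moves.
- finish_job(): hands the job in; it is judged then, once.
The state is a dict: "time_s": time; "joint_pos": joint angles; "qd": joint speeds; "joint_efforts": joint torques, N m; "position": TCP position; "tcp_rot": TCP orientation; "wrist_force": force on the tool from outside, world axes, zero at the start; "ft_torque": the same for the moment, N m; "finger_gap": finger opening in m; "gripper_force": force on a finger pad.
Only numpy, scipy, OpenCV 4.12 (cv2) and the standard library are available. Lean on these libraries where they do the work, as an engineer would, in place of code of your own. Each camera call takes 0.05 s, during which the arm holds its last target. There are 200 camera calls.

TASK

The bronze end plug is standing proud in the bore of the steel cylinder head because its lugs are not lined up with their hidden pockets. Turn it by its tang, feeling for the place where it drops and not wrenching it once it is caught, so that it sits fully home with its flange flush with the head, then swing the turnbutton over the flange to its stop and let go. Leave the piston, the shaft and the can where they stand.

Things in the scene. Friction and masses are not known exactly. Their poses are not given: they have to be found in the camera images.
- head: Fixed steel cylinder head: block 60 mm tall, 136 mm along its x, 190 mm along its y, with a vertical 74 mm bore. Origin on the bore's axis at bench height; z up. The block spans y -66 to +124 mm; its flat top face is at z 60 mm; corner nuts stand 7 mm above that.
- plug: Loose bronze end plug, about 0.6 kg, in the bore with 0.5 to 1 mm play all round. Flange 72 mm across, 14 mm thick; origin at the centre of its underside, z up. Below it 3 lugs, 10 mm wide, 8 mm deep, 120 deg apart at 27 mm radius, one on +x. At the start the lugs stand on the land: origin 54 mm above the bench, flange 8 mm proud. Home: origin at 46 mm, flange flush with the head.
- turnbutton (a joint): Turnbutton angle about its vertical pivot: 0 = closed, at its stop, blade along the head's -y over the outer 10 mm of the flange; grows anticlockwise from above to 1.9. Starts at 1.1 to 1.7. Turns stiffly (0.05 N m), stays where left. Dark blade 16 mm wide, 34 mm long from the pivot, 5 mm thick, 1.5 mm above the head; it strikes the flange's side at about 0.8 while the plug is proud.
- button_peg (a point): Centre of the top of the turnbutton's finger peg, 96.5 mm above the bench: a round upright peg 12 mm across, 30 mm tall, on the tail 32 mm from the pivot, on the side away from the blade. At angle a it lies at (-32 sin a, 60 + 32 cos a) mm in the head's x and y.
- button_pivot (a point): The turnbutton's pivot, at the head's top face (z 60 mm): 60 mm from the bore axis along the head's +y.
- piston: Loose dull grey piston standing on end, 62 mm across, 70 mm tall, origin at the centre of its underside. Bystander.
- shaft: Loose stubby chromed pivot shaft standing on its 28 mm end, with a 44 mm head on top, 62 mm tall, origin at the centre of its underside. Bystander.
- solvent: Loose plain metal can with a cap, 60 mm across, about 150 mm tall, origin at the centre of its underside. Bystander.
- plug_tang (a point): Centre of the top of the plug's tang: an upright flat bar on the flange, 36 mm long along the plug's x, 14 mm thick along its y, 30 mm high (plug z 14 to 44 mm). On the land the plug turns with about 0.1 N m; once caught it stops dead. The fingers must never press on the plug with over 150 N in all.
- seat (a point): Centre of the flat land in the bore, 46 mm above the bench (14 mm below the head's top), hidden under the plug. It has 3 pockets 120 deg apart, 5 mm wider than a lug, at an angle nobody can see and which differs every time. At most 120 deg of turning, either way, finds them: the plug then drops 8 mm by its own weight unless the fingers hold it up, and the lugs stop further turning.

How it is judged:
On the way, in this order (a step that is already met when the one before it is completed fails the run):
1. the plug has dropped home while the turnbutton is still open (z of plug in the frame of head below 0.049 m and horizontal distance between plug and head below 0.006 m and value of joint turnbutton above 0.5 rad), for 0.1 s.
2. the turnbutton is closed over the flange (value of joint turnbutton below 0.25 rad), for 0.1 s.
At the end, for the whole second after the job is handed in: The plug is home in the head's bore (origin less than 49 mm above the bench, within 6 mm of the bore's axis, upright within 4 degrees, at rest) and the turnbutton is closed over its flange (within 0.25 rad of its stop). The plug must be home before the turnbutton is closed (z of plug in the frame of head below 0.049 m and horizontal distance between plug and head below 0.006 m and angle between plug's own z axis and vertical below 0.07 rad and value of joint turnbutton below 0.25 rad and linear speed of plug below 0.02 m/s); the robot touches nothing.
It fails at once if the piston, the shaft or the can was moved by more than 30 mm (distance of any of piston, shaft, solvent from where it was at the start of the episode above 0.03 m).
It fails at once if the plug was wrenched: the fingers pressed on it with more than 150 N in all (contact force between the fingers and plug above 150 N).
It also fails if it takes over 51 s, if anything falls off the work surface, if the arm or the gripper's body presses on something with over 40 N, if the wrist force passes 120 N, or if a joint passes its speed limit or range.

## Working session

There is one attempt and no reset: what is moved stays moved. The work goes in short steps, each a Python script; the robot and the scene stay as the last script left them, time stands still between calls to the robot, and variables do not carry over. Pictures are saved under pics/ and viewed, at most 10 in all, crops included, and the job is handed in when it is done.

```bash
mkdir -p pics; ls
python3 - <<'E'
from rig import *
import cv2,numpy as np
for n in("top","scene"):
    im,d=camera(n); cv2.imwrite(f"pics/{n}.png",im[:,:,::-1]); np.save(f"pics/{n}_d.npy",d)
    p=camera_params(n); print(n,p)
s=sense(); print(s)
E
```

```text
pics
top {'K': array([[416.97101376,   0.        , 323.04103695],
       [  0.        , 416.97101376, 207.56326307],
       [  0.        ,   0.        ,   1.        ]]), 'position': array([ 0.44338671, -0.002188  ,  0.99752477]), 'rotation': array([[ 0.0067486 , -0.99088621,  0.13453242],
       [-0.99988773, -0.00488668,  0.01416537],
       [-0.01337885, -0.13461292, -0.99080794]])}
scene {'K': array([[375.28008969,   0.        , 317.62196772],
       [  0.        , 375.28008969, 202.59244422],
       [  0.        ,   0.        ,   1.        ]]), 'position': array([ 1.2773422 , -0.49950634,  0.70752451]), 'rotation': array([[ 0.59958153,  0.46000928, -0.65489958],
       [ 0.80006094, -0.36508617,  0.47604052],
       [-0.02011172, -0.80938468, -0.58693438]])}
{'time_s': 0.1, 'joint_pos': array([-1.18990228,  0.4693514 , -0.04858393,  1.5336142 ,  0.02411307,
        1.14098112, -0.08225257]), 'qd': array([-0.00128278, -0.00220138, -0.00122478, -0.00243128, -0.00082562,
        0.0011332 ,  0.00027114]), 'joint_efforts': array([ 2.78345979e-04, -5.11515892e+01, -4.69353504e-02, -2.38393182e+01,
        1.08069624e-02,  4.37027455e-03,  2.99482133e-05]), 'position': array([0.26873227, 0.61866032, 0.25535579]), 'tcp_rot': array([[-9.17231982e-01,  3.98352976e-01, -6.31131294e-04],
       [ 3.98353468e-01,  9.17230498e-01, -1.65157071e-03],
       [-7.90152364e-05, -1.76628682e-03, -9.99998437e-01]]), 'wrist_force': array([0.9027148 , 0.66292606, 0.52968558]), 'ft_torque': array([-0.02996179,  0.01692681,  0.04502715]), 'gripper_force': 0.0, 'finger_gap': 0.08559154827987106}
```

View pics/top.png

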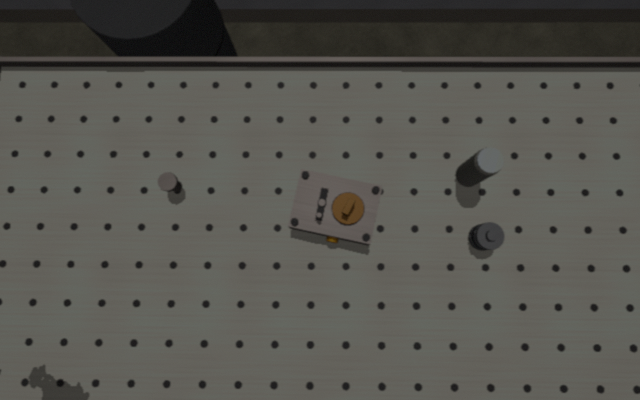

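View pics/scene.png

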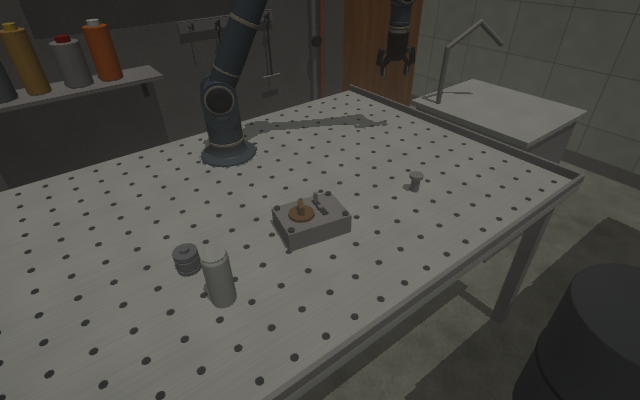

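Top view: plug at about (348,208), turnbutton pivot about (322,202), and peg about (319,215). Shaft (168,182), can (487,163) and piston (488,236) are all well clear. Next is a wrist view from above the head.

```bash
cat > h.py <<'E'
from rig import *
import cv2,numpy as np
def px2w(n,u,v,z):
    p=camera_params(n);K=p["K"];r=p["rotation"]@np.array([(u-K[0,2])/K[0,0],(v-K[1,2])/K[1,1],1])
    return p["position"]+r*(z-p["position"][2])/r[2]
def down(yaw): # tool y axis at world angle yaw, z down
    y=np.array([np.cos(yaw),np.sin(yaw),0]);z=np.array([0,0,-1.]);return np.stack([np.cross(y,z),y,z],1)
def w2wrist(P,s,p):
    T=np.linalg.inv(p["tool_from_camera"]);q=T[:3,:3]@(s["tcp_rot"].T@(np.asarray(P)-s["position"]))+T[:3,3]
    th=np.arctan2(np.hypot(q[0],q[1]),q[2]);a=np.arctan2(q[1],q[0]);K=p["K"]
    return K[0,2]+K[0,0]*th*np.cos(a),K[1,2]+K[1,1]*th*np.sin(a)
def wrist2w(u,v,z,s,p):
    K=p["K"];x,y=(u-K[0,2])/K[0,0],(v-K[1,2])/K[1,1];th=np.hypot(x,y)
    d=np.array([x/th*np.sin(th),y/th*np.sin(th),np.cos(th)]);M=p["tool_from_camera"]
    d=s["tcp_rot"]@(M[:3,:3]@d);o=s["position"]+s["tcp_rot"]@M[:3,3]
    return o+d*(z-o[2])/d[2]
E
python3 - <<'E'
from h import *
np.set_printoptions(precision=4,suppress=True)
c=px2w("top",348,208,.07);b=px2w("top",322,202,.065);print(c,b,px2w("top",319,217,.0965))
p=camera_params("wrist");print(p)
s=sense();print(np.degrees(np.arctan2(*s["tcp_rot"][[1,0],1])))
for yaw in np.radians(range(-180,180,30)):
    q=inverse_kinematics([c[0],c[1],.25],down(yaw)); print(round(np.degrees(yaw)),q)
E
```

```text
[ 0.5686 -0.0449  0.07  ] [0.5827 0.0136 0.065 ] [0.545  0.0193 0.0965]
{'K': array([[309.7069,   0.    , 312.5161],
       [  0.    , 309.7069, 202.8046],
       [  0.    ,   0.    ,   1.    ]]), 'tool_from_camera': array([[-0.0008, -0.9502, -0.3115,  0.0812],
       [ 1.    , -0.0006, -0.0008, -0.0003],
       [ 0.0006, -0.3115,  0.9502, -0.1173],
       [ 0.    ,  0.    ,  0.    ,  1.    ]])}
66.52470581215997
-180 [-0.7978  0.4936  1.1192  1.8371 -0.4921  1.1249 -2.6449]
-150 [-0.7978  0.4936  1.1192  1.8371 -0.4921  1.1249 -2.1213]
-120 [-0.7978  0.4936  1.1192  1.8371 -0.4921  1.1249 -1.5977]
-90 [-0.6066  0.3757  0.8     1.8291 -0.3057  1.0647 -1.2618]
-60 [-0.529   0.3514  0.6891  1.8254 -0.2544  1.0546 -0.7903]
-30 [-0.4889  0.3416  0.6337  1.8234 -0.2306  1.0508 -0.2908]
0 [-0.4476  0.333   0.5779  1.8213 -0.2076  1.0477  0.2096]
30 [-0.4052  0.3257  0.5214  1.8191 -0.1853  1.0452  0.7106]
60 [-0.3605  0.3193  0.4628  1.8167 -0.1629  1.0431  1.2117]
90 [-0.3127  0.3137  0.4009  1.8141 -0.14    1.0415  1.7123]
120 [-0.2383  0.3075  0.3057  1.8099 -0.1058  1.04    2.2019]
150 [ 0.8339  0.5679 -1.1728  1.751   0.5593  1.2066  2.1242]
```

Run:
```python
from h import *
movep([.57,-.03,.25],down(0)); s=sense(); im,d=camera("wrist"); print(s["time_s"],s["position"],s["tcp_rot"])
np.savez("pics/w1.npz",im=im,d=d,pos=s["position"],R=s["tcp_rot"])
x=cv2.convertScaleAbs(im[:,:,::-1],alpha=2)
cv2.imwrite("pics/w1.png",cv2.resize(x[100:400,120:520],(800,600),interpolation=cv2.INTER_CUBIC))
p=camera_params("wrist");print(w2wrist([.5686,-.0449,.07],s,p))
```

```text
2.6333 [ 0.57023298 -0.02855154  0.24986601] [[-2.36911681e-03  9.99997185e-01 -1.33674982e-04]
 [ 9.99997104e-01  2.36917312e-03  4.22702250e-04]
 [ 4.23017759e-04 -1.32673164e-04 -9.99999902e-01]]
(np.float64(312.27465609613574), np.float64(201.8757178207153))
```

View pics/w1.png

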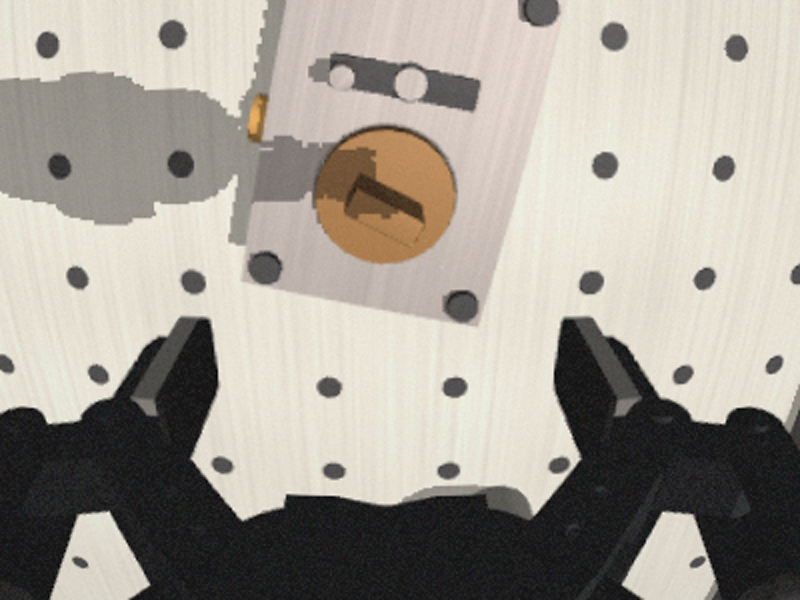

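The crop shows the flange centred at about (385,195), with the tang running from (350,195) to (425,230). The button pivot is at (411,84), the peg top at (341,77), and the blade points right. I'll fit these using depth.

Run:
```python
from h import *
np.set_printoptions(precision=4,suppress=True)
f=np.load("pics/w1.npz");d=f["d"];im=f["im"];p=camera_params("wrist");K=p["K"];M=p["tool_from_camera"]
v,u=np.mgrid[100:260,200:400].reshape(2,-1)
x,y=(u-K[0,2])/K[0,0],(v-K[1,2])/K[1,1];th=np.hypot(x,y);k=np.tan(th)/np.maximum(th,1e-9)
z=d[v,u];P=np.stack([x*k*z,y*k*z,z],1)
P=(P@M[:3,:3].T+M[:3,3])@f["R"].T+f["pos"]; c=im[v,u].astype(int)
ok=z>0
br=(c[:,0]>c[:,2]*1.35)&ok
print("z hist",[(round(b,3),n) for n,b in zip(*np.histogram(P[ok,2],np.arange(-.02,.12,.005)))])
fl=br&(abs(P[:,2]-.068)<.006)&(np.hypot(P[:,0]-.57,P[:,1]+.045)<.06)
(cx,cy),r=cv2.minEnclosingCircle((P[fl,:2]*1000).astype(np.float32));print("flange",cx,cy,r,np.median(P[fl,2]))
def rect(m,n):
    R=cv2.minAreaRect((P[m,:2]*1000).astype(np.float32));print(n,m.sum(),R,np.median(P[m,2]),cv2.boxPoints(R).round(1).tolist())
near=np.hypot(P[:,0]-.57,P[:,1]+.045)<.03
t=near&ok&(P[:,2]>.093);rect(t,"tang")
pg=ok&(P[:,2]>.09)&(P[:,1]>-.005)&(P[:,1]<.06);rect(pg,"peg")
bl=ok&(c.sum(1)<300)&(P[:,2]>.05)&(P[:,1]>-.005)&(P[:,1]<.05)&(abs(P[:,0]-.57)<.06);rect(bl,"blade")
tp=ok&(abs(P[:,2]-.06)<.004);rect(tp,"top")
print("piv",wrist2w(120+411/2,100+84/2,.07,dict(position=f["pos"],tcp_rot=f["R"]),p))
```

```text
z hist [(np.float64(-0.02), np.int64(0)), (np.float64(-0.015), np.int64(0)), (np.float64(-0.01), np.int64(0)), (np.float64(-0.005), np.int64(6942)), (np.float64(0.0), np.int64(4475)), (np.float64(0.005), np.int64(0)), (np.float64(0.01), np.int64(0)), (np.float64(0.015), np.int64(0)), (np.float64(0.02), np.int64(0)), (np.float64(0.025), np.int64(5)), (np.float64(0.03), np.int64(26)), (np.float64(0.035), np.int64(78)), (np.float64(0.04), np.int64(84)), (np.float64(0.045), np.int64(35)), (np.float64(0.05), np.int64(6)), (np.float64(0.055), np.int64(9352)), (np.float64(0.06), np.int64(5439)), (np.float64(0.065), np.int64(4321)), (np.float64(0.07), np.int64(123)), (np.float64(0.075), np.int64(67)), (np.float64(0.08), np.int64(56)), (np.float64(0.085), np.int64(74)), (np.float64(0.09), np.int64(72)), (np.float64(0.095), np.int64(702)), (np.float64(0.1), np.int64(0)), (np.float64(0.105), np.int64(0)), (np.float64(0.11), np.int64(0))]
flange 568.329833984375 -42.465126037597656 36.12704849243164 0.06773419053434733
tang 601 ((568.6024169921875, -42.5618896484375), (14.566253662109375, 36.988
[... 387 characters left out ...]
60547], [543.7000122070312, 16.0], [554.9000244140625, 16.100000381469727], [554.7999877929688, 27.0]]
blade 3033 ((563.4566040039062, 22.103931427001953), (54.8094482421875, 106.04347229003906), 89.38445281982422) 0.06034655062923161 [[510.1000061035156, -4.699999809265137], [616.2000122070312, -5.900000095367432], [616.7999877929688, 48.900001525878906], [510.70001220703125, 50.099998474121094]]
top 14703 ((573.5150756835938, -18.280006408691406), (184.62310791015625, 137.22251892089844), 78.22775268554688) 0.05975388240709012 [[487.5, -94.69999694824219], [621.7999877929688, -122.5999984741211], [659.5, 58.099998474121094], [525.2000122070312, 86.0999984741211]]
piv [0.5812 0.0156 0.07  ]
```

Fit: bore axis (568.4, −42.5) mm, head +y at 78°, tang axis at −28.7°, peg angle about 1.6 rad. Next I descend and close loosely around the tang, so that the plug can still drop. I'll watch the flange height in the wrist depth image as I turn.

```bash
cat >> h.py <<'E'
C=np.array([.5684,-.0425]);ZT=.097
def flange(save=None):
    "median world height of bronze pixels in the flange annulus"
    s=sense();im,d=camera("wrist");p=camera_params("wrist");K=p["K"];M=p["tool_from_camera"]
    v,u=np.mgrid[0:400,0:640].reshape(2,-1);x,y=(u-K[0,2])/K[0,0],(v-K[1,2])/K[1,1];th=np.hypot(x,y);k=np.tan(th)/np.maximum(th,1e-9)
    z=d[v,u];P=np.stack([x*k*z,y*k*z,z],1);P=(P@M[:3,:3].T+M[:3,3])@s["tcp_rot"].T+s["position"];c=im[v,u].astype(int)
    r=np.hypot(*(P[:,:2]-C).T);m=(z>0)&(c[:,0]>c[:,2]*1.35)&(r>.022)&(r<.034)&(P[:,2]>.05)&(P[:,2]<.08)
    if save: cv2.imwrite(save,cv2.convertScaleAbs(im[:,:,::-1],alpha=2))
    return np.median(P[m,2]) if m.sum()>20 else np.nan, m.sum()
def stat(t=""):
    s=sense();print(t,"t%.2f"%s["time_s"],"p",s["position"].round(4),"F",s["wrist_force"].round(1),"T",s["ft_torque"].round(2),"gap %.4f gf %.1f"%(s["finger_gap"],s["gripper_force"]));return s
E
python3 - <<'E'
from h import *
y0=np.radians(61.3)
command_gripper(.040,20)
movep([*C,.15],down(y0)); stat("above")
print(move_l([*C,ZT],feed=.08,until_force=12)); stat("down")
command_gripper(.0165); stat("closed"); print(flange("pics/g1.png"))
move_l([*C,ZT],down(y0-np.radians(5)));stat("turn")
print(flange())
E
```

```text
above t4.17 p [ 0.5688 -0.0426  0.1504] F [ 0.7 -0.1  0.6] T [ 0.02 -0.03 -0.02] gap 0.0397 gf 0.0
False
down t4.99 p [ 0.5687 -0.0426  0.0972] F [-0.  -0.4  0.7] T [ 0.02 -0.01 -0.  ] gap 0.0401 gf 0.0
closed t5.34 p [ 0.5686 -0.0425  0.0973] F [ 0.2 -0.2 -0.9] T [ 0.   -0.03 -0.06] gap 0.0166 gf 0.0
(np.float64(0.06768006292012917), np.int64(4152))
turn t5.64 p [ 0.5685 -0.0424  0.097 ] F [ 0.5 -0.6  0.1] T [ 0.06 -0.05  0.02] gap 0.0164 gf 0.1
(np.float64(0.06768919543286386), np.int64(4164))
```

View pics/g1.png

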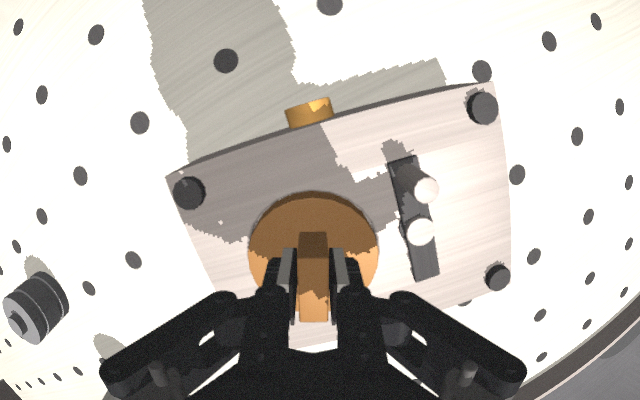

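The fingers straddle the tang loosely at about (313,270), with the flange in clear view. I'll turn in steps, easing back after each one, until the drop shows.

Run:
```python
from h import *
a=56.3; go=lambda a:move_l([*C,ZT],down(np.radians(a)))
while a>-66:
    go(a-4); T=sense()["ft_torque"][2]; z,n=flange()
    if z<.064 or abs(T)>.6: break
    a-=4; go(a+2); z,n=flange()
    if z<.064: break
go(a); stat(f"a={a}"); print(z,n,T,flange("pics/g2.png"))
```

```text
a=32.3 t9.89 p [ 0.5682 -0.0429  0.097 ] F [-0.   0.1  0.9] T [ 0.05 -0.02 -0.01] gap 0.0162 gf 0.0
0.05971751099429112 3950 -0.05232721966298553 (np.float64(0.059699411774681375), np.int64(3940))
```

It dropped after about 25° of turning, and the flange is at 59.7 mm, so flush. Next: release, then straddle the peg and swing the turnbutton along its arc.

Run:
```python
from h import *
command_gripper(.036); s=stat("open"); move_l([*s["position"][:2],.15],feed=.15); print(flange())
V=np.array([.5809,.0160]);H=78.
def pose(a,z): 
    t=np.radians(H+a); return [*(V+.032*np.array([np.cos(t),np.sin(t)])),z],down(np.radians(a-12))
movep(*pose(92.3,.15)); print(move_l(pose(92.3,.098)[0],feed=.08,until_force=12)); stat("at peg")
command_gripper(.0145); stat("straddle")
a=92.3
while a>-2:
    a-=8; p,R=pose(max(a,-3),.098)
    hit=move_l(p,R,feed=.06,until_force=20); s=stat(f"a={a:.0f} {hit}")
    if hit: break
command_gripper(.03); s=stat("open"); move_l([*s["position"][:2],.15])
movep([.57,-.03,.25],down(0)); s=sense(); print(flange("pics/end.png")); stat("end")
```

```text
open t10.27 p [ 0.5683 -0.0425  0.097 ] F [ 0.6 -0.2  0.4] T [ 0.01 -0.03  0.03] gap 0.0359 gf 0.0
(np.float64(0.059724917675835903), np.int64(3434))
False
at peg t12.24 p [0.5497 0.0213 0.0982] F [-0.5 -0.4 -0.2] T [ 0.01 -0.02  0.04] gap 0.0363 gf 0.0
straddle t12.58 p [0.5495 0.0214 0.0983] F [-0.1 -0.3 -0.8] T [ 0.05 -0.01 -0.04] gap 0.0140 gf 0.0
a=84 False t12.88 p [0.5504 0.0258 0.0981] F [-0.4 -0.1  0.4] T [-0.05  0.01 -0.  ] gap 0.0147 gf 0.1
a=76 False t13.17 p [0.552  0.0299 0.098 ] F [-0.4 -0.3  0.2] T [-0.11  0.09 -0.04] gap 0.0146 gf 0.3
a=68 False t13.46 p [0.5542 0.0337 0.098 ] F [-0.2  0.1 -0. ] T [-0.08  0.04  0.03] gap 0.0142 gf 0.3
a=60 False t13.75 p [0.5569 0.0374 0.0979] F [-0.6  0.2 -0.1] T [-0.08  0.08 -0.02] gap 0.0144 gf 0.3
a=52 False t14.04 p [0.5601 0.0405 0.0979] F [ 0.1 -0.7  0.2] T [-0.09  0.05 -0.  ] gap 0.0144 gf 0.3
a=44 False t14.33 p [0.5637 0.0432 0.0979] F [ 0.  -0.8 -0.5] T [-0.02  0.11 -0.01] gap 0.0143 gf 0.3
a=36 False t14.62 p [0.5676 0.0453 0.0979] F [-1.1 -0.1 -0.3] T [0.03 0.17 0.01] gap 0.0144 gf 0.3
a=28 False t14.92 p [0.5719 0.0469 0.0979] F [-1.4  0.2  0.9] T [0.06 0.17 0.01] gap 0.0144 gf 0.3
a=20 False t15.21 p [0.5763 0.0478 0.098 ] F [-0.7  1.3 -0.1] T [0.03 0.16 0.03] gap 0.0143 gf 0.3
a=12 False t15.50 p [0.5808 0.0481 0.098 ] F [-0.4  0.2 -0.5] T [ 0.03  0.16 -0.07] gap 0.0146 gf 0.3
a=4 False t15.79 p [0.5853 0.0478 0.098 ] F [-0.6  0.7  0.3] T [ 0.14  0.12 -0.04] gap 0.0149 gf 0.3
a=-4 False t16.07 p [0.5893 0.0469 0.098 ] F [-0.2  1.4 -0.5] T [0.09 0.07 0.01] gap 0.0144 gf 0.3
open t16.37 p [0.5894 0.0466 0.0982] F [ 0.4 -0.8  0.3] T [ 0.02 -0.   -0.04] gap 0.0301 gf 0.0
(np.float64(0.059697173248963814), np.int64(1615))
end t17.49 p [ 0.5693 -0.0287  0.2484] F [ 0.   1.5 -0.5] T [0.01 0.05 0.01] gap 0.0300 gf 0.0
```

View pics/end.png

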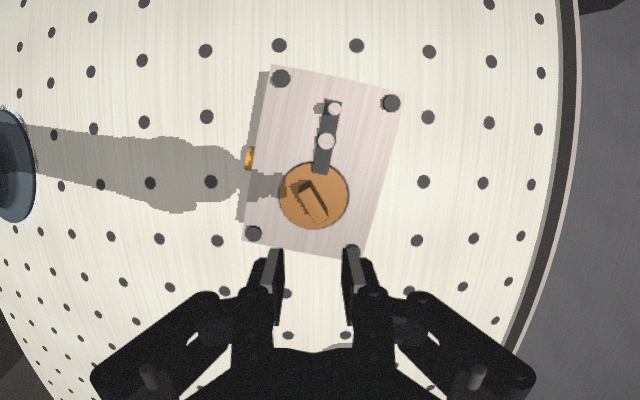

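The flange is flush and the blade overlaps its edge at (320,172), with the peg at (334,107). I'll confirm the angle numerically, then hand in.

Run:
```python
from h import *
p=camera_params("wrist");s=sense()
P=wrist2w(334,107,.0965,s,p);d=P[:2]-[.5809,.0160];a=np.degrees(np.arctan2(d[1],d[0]))-78
print(P,np.hypot(*d),a)
if abs(a)<7: print(finish_job())
```

```text
[0.58584253 0.04954983 0.0965    ] 0.03391193509514527 3.619523144509955
the job is handed in; nothing more can be done
None
```

The plug is home with its flange flush (59.7 mm against the 60 mm head), the turnbutton is over the flange at a measured 3.6° from its stop (no stop contact was felt, limit about 14°), and the job was handed in with the fingers clear; no verdict came back.

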